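# Weigh a pail of pralines on the hanging spring balance

### The job

Weigh the pail of pralines: with the pail still standing on the counter, swing its bail up from flat to upright, then lift the pail by the bail's grip and hang the middle of the grip in the hook of the spring balance. Lower the weight onto the spring slowly and let go only when the balance carries the whole pail, so that the pointer never jumps and is never pulled past the end of its scale; leave the pail hanging level and still. Spill no pralines and leave the gift box, jar and tray where they are.

Things in the scene. Friction and masses are not known exactly. Their poses are not given: they have to be found in the camera images.
- pail_center (a point): tinplate pail full of pralines, standing on the counter: round, 80 mm wide at the foot, 106 mm at the rim, 84 mm high; under 0.9 kg in all, but filled differently each time and not weighed yet. The point is on its axis, 42 mm above its underside; z is its upright axis. The ears of the bail sit on the rim at its own +y and -y
- bail_hinge (a point): the middle of the bail's hinge axis, on the pail's axis 79 mm above its underside; the hinge axis is the pail's own y axis, level. Axes as the pail
- bail (a joint): angle of the bail about its ears (rad): 0 = lying flat, level, sticking out beyond the rim on the pail's own -x side, resting on stops; 1.57 = upright over the pail; 3.14 = flat on the other side. Little friction (0.012 N m): let go on the way, it falls
- bail_bar (a point): middle of the bail's straight top bar: a turned wooden grip 12 mm thick, 84 mm long, that spins freely on the 6 mm steel wire of the bail (122 mm wide at the ears). It is parallel to the hinge, 85 mm from it; y runs along it, -x points from hinge to bar. Bail flat: 26 mm free between grip and rim (38 mm beside the middle). Hold it some 32 mm to one side: its middle goes in the hook
- hook_seat (a point): where the axis of the grip lies when seated in the hook; moves down with the hook. 6 mm wire bent in its own x-z plane (z up) below a shank straight above this point. Open to its own -x: tip at x = -30 mm, its top at z = +23 mm; the shank's bend down to z = +59 mm; back at x = +27 mm. The grip, along y, comes in from -x with its axis 30 to 52 mm above the seat, to x = 0, then goes down
- tube_foot (a point): lower end, on the axis, of the balance's round fixed tube, 41 mm across, which rises from here to the stand's arm at 0.63 m over the counter; 125 mm above the unloaded seat of the hook. Lean the gripper back along the grip, away from tube and shank. Axes as the hook
- stand: steel stand of the balance, bolted down; origin on the counter straight below the hook, axes as the hook. Upright post 18 mm thick at x = +145 mm, arm at the top; foot plate 12 mm high, x from -60 to +190 mm, y from -80 to +80 mm
- hook (a joint): how far the hook has been pulled down (m): 0 unloaded, 0.098 at the end of the 1 kg scale, stop at 0.1. The spring takes 100 N per metre (1 N for 10 mm); little damping, friction about 0.1 N, so a pail let go 7 mm away from balance sets it jumping. Handled well it moves slower than 0.08 m/s
- gift_box: white square gift box with a gilt ribbon, 70 x 70 x 45 mm, loose; origin at the centre of its underside. To be left alone
- jar: brown jar with a brass cap, 68 mm across, 100 mm high, loose; origin at the centre of its underside. To be left alone
- praline_tray: white channel tray with five pralines, 160 x 60 x 25 mm, loose; origin at the centre of its underside, x along it. To be left alone

How it is judged:
On the way, in this order (a step that is already met when the one before it is completed fails the run):
1. the bail stands upright while the pail still stands on the counter (value of joint bail between 1.3 and 1.85 rad and height (world z) of pail_center below 0.052 m and angle between pail_center's own z axis and vertical below 0.15 rad), for 0.2 s.
2. the middle of the bail's grip lies in the hook and the balance carries load (distance between bail_bar and hook_seat below 0.02 m and value of joint hook above 0.015 m), for 0.2 s.
At the end, for the whole second after the job is handed in: the pail hangs from the balance by its bail alone: middle of the grip within 20 mm of the seat of the hook, pail clear of the counter and of the stand's foot, tilted less than 0.2 rad, hook and pail at rest (hook slower than 0.03 m/s, pail slower than 0.06 m/s), hook pulled down by the load (distance between bail_bar and hook_seat below 0.02 m and value of joint hook above 0.02 m and height (world z) of pail_center above 0.058 m and angle between pail_center's own z axis and vertical below 0.2 rad and velocity of joint hook between -0.03 and 0.03 m/s and linear speed of pail below 0.06 m/s); the robot touches nothing.
It fails at once if the pointer jumps: the hook moves faster than 0.08 m/s down or up, because the pail was dropped into it or let go before or beyond the point where the spring carries it (velocity of joint hook above 0.08 m/s or velocity of joint hook below -0.08 m/s).
It fails at once if the balance is pulled past the end of its 1 kg scale (value of joint hook above 0.0975 m).
It fails at once if the pail is tipped more than 0.45 rad, so that pralines spill (angle between pail_center's own z axis and vertical above 0.45 rad).
It fails at once if the gift box, the jar or the tray is pushed more than 20 mm (distance of any of gift_box, jar, praline_tray from where it was at the start of the episode above 0.02 m).
It also fails if it takes over 64 s, if anything falls off the work surface, if the arm or the gripper's body presses on something with over 40 N, if the wrist force passes 120 N, or if a joint passes its speed limit or range.

### The arm

A 7-joint arm with a two-finger parallel gripper is mounted at the origin on the work surface. World frame = base frame: x ahead of the robot, y to its left, z up, the work surface at z = 0. Lengths are in m, angles in rad, forces in N, time in s.
With the tool pointing down it reaches from about 0.425 to 0.875 m from the base axis. Payload 4.7 kg.
Tool frame: the origin (TCP) lies at the very end of the fingers, on their centre line; the grasp point (between the pads) lies 19 mm behind it; z points along the fingers, y is the line along which they close (so a half turn about z gives the same grasp; the last joint's range is limited). The gripper opens to 87 mm and grips with 3 to 60 N. Pads are 19 mm wide; open, the fingers measure 117 mm over their backs; the gripper's body (75 mm by 190 mm) begins 51 mm behind the grasp point.
Start: joints at [1.211, 0.321, -0.07, 1.45, 0.023, 1.371, -0.057], TCP at [0.237, -0.605, 0.223] pointing down, gripper open.
Joint ranges: [-2.86, 2.86], [-0.3, 2.09], [-1.38, 1.24], [0.06, 2.45], [-1.56, 4.7], [0.09, 2.05], [-2.69, 2.69]. Speed limits (rad/s): [2.57, 2.57, 3.14, 3.14, 3.14, 3.14, 3.14].

### API

Orientations are given as a rotation vector (axis times angle).
In Python, from bench import ctrl gives the robot as it stands.
- The arm moves only by the shell command python3 -m jog 'ROWS' [FORCE]. ROWS is JSON, a list that holds one entry, the list of rows, each a list of 7 numbers: the shift along the tool's x, y, z in mm, then the turn, a rotation vector about the tool's x, y, z in degrees, then the finger opening in mm, from 0 to 87. A call has 1 to 10 rows; each row is the pose to reach, as a shift and turn from the pose commanded when the call began, along the tool's axes at that moment; what a row does not reach only later rows make up. A row lasts 1/10 s, in which the tool goes at most 50 mm and 8.59 degrees, less where a joint would pass 70% of its speed; a pose out of reach is approached as far as the arm can. A call with a gripper value outside its range is refused whole. The fingers move at their own pace and stop on an object; FORCE is the grip in N (left out, the last holds). Time passes only in rows, so rows that repeat a pose let the fingers close. It gives the time, the measured TCP pose, the force, the opening and the grip force at its end, in the units of the state.
- ctrl.get_state(): the state, without advancing time (a new reading comes with each control period).
- ctrl.get_image(name): name is "scene" or "top" or "wrist"; returns a dict with "image" (384x512x3 uint8, red, green, blue), "depth" (384x512 float32, m along the optical axis (not along the pixel's ray), 0 where there is no reading), "fov_y" (degrees; the focal length in pixels is half the picture's height over the tangent of half this angle, whatever the lens; pixels are square), "cx", "cy" (the principal point, pixels), "rvec" (rotation vector, rad) and "tvec" (3), from world to camera coordinates, as OpenCV has them. Camera axes: x right, y down, z forward; pixel columns grow to the right and rows downward; lengths in m; the calibration is good to about 2 mm. A picture is of the moment at which its call begins.
- ctrl.close_job(): hands the job in; it is judged then, once.
The state is a dict: "time": time; "joint_positions": joint angles; "qd": joint speeds; "joint_torque": joint torques, N m; "position": TCP position; "tool_rot": TCP orientation; "ft_force": force on the tool from outside, world axes, zero at the start; "torque": the same for the moment, N m; "grip_width": opening from 0.0 (shut) to 1.0 (fully open); "grip_force": force on a finger pad.
Only numpy, scipy, OpenCV 4.12 (cv2) and the standard library are available. Lean on these libraries where they do the work, as an engineer would, in place of code of your own. Each camera call takes 0.05 s, during which the arm holds its last target. There are 200 camera calls.

## Working session

There is one attempt and no reset: what is moved stays moved. The work goes in short steps, Python scripts to look and compute and a shell command to move; the robot and the scene stay as the last step left them, time stands still between calls to the robot, and variables do not carry over. Pictures are saved under pics/ and viewed, at most 12 in all, crops included, and the job is handed in when it is done.

```bash
mkdir -p pics; ls; python3 - <<'E'
from bench import ctrl
import cv2,numpy as np
s=ctrl.get_state();print(s)
ims=[]
for n in ["scene","top"]:
    d=ctrl.get_image(n);np.save(f'pics/{n}0.npy',d,allow_pickle=True)
    cv2.imwrite(f'pics/{n}0.png',d['image'][:,:,::-1]);print(n,d['fov_y'],d['cx'],d['cy'],d['rvec'],d['tvec'])
E
```

```text
pics
{'time': 0.0, 'joint_positions': array([ 1.21108726,  0.32183084, -0.07011169,  1.45165965,  0.02258644,
        1.37077436, -0.0568836 ]), 'qd': array([ 0.0013369 , -0.00072835, -0.00053447, -0.00104528,  0.00152202,
       -0.00066848,  0.00084784]), 'joint_torque': array([ 2.25634285e-04, -4.91286242e+01, -4.03945176e-01, -3.12527883e+01,
       -6.40417007e-02,  4.37301700e-02,  1.43210900e-04]), 'position': array([ 0.2371336 , -0.6046203 ,  0.22146432]), 'tool_rot': array([-3.08505406e+00, -5.83531109e-01,  6.64392705e-04]), 'ft_force': array([-0.32534488, -0.02792222,  0.15970325]), 'torque': array([ 0.0411277 , -0.03111539, -0.03321636]), 'grip_force': 0.0, 'grip_width': 0.9977874696204763}
scene 57.80856024829982 260.5682284775598 193.70954294751704 [ 1.40118586  1.85289326 -1.0609197 ] [ 0.08627117 -0.09024945  1.37401557]
top 49.56781963986977 257.6889472772599 186.84017461717846 [ 2.17033733 -2.12200015  0.16235596] [0.07592524 0.60859499 1.12920138]
```

View pics/scene0.png

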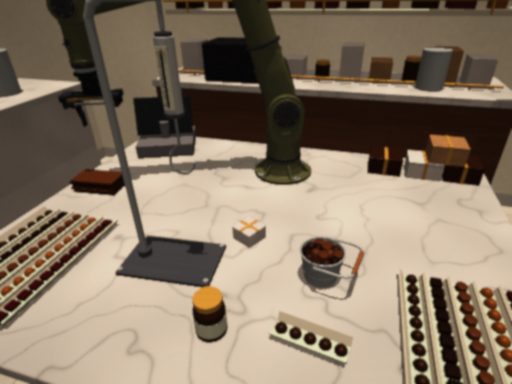

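View pics/top0.png

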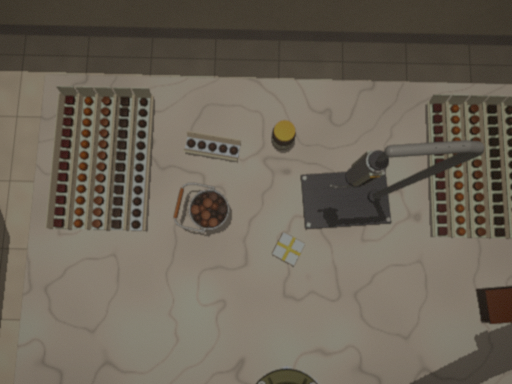

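The scene view shows the pail at (323,262) with its bail grip at (357,262), the stand plate at (175,260), the hook at (180,165), the jar at (210,313), the tray at (312,338) and the box at (249,232). In the top view the pail is at (209,209), the grip at (179,203), the plate spans cols 303-390, and the post foot is at about (375,196), so hook +x points right.

```bash
cat > h.py <<'E'
import numpy as np,cv2
from scipy.spatial.transform import Rotation as R
def K(d):
    f=d['image'].shape[0]/2/np.tan(np.radians(d['fov_y'])/2); return f
def cloud(d):
    f=K(d);Z=d['depth'];v,u=np.mgrid[:Z.shape[0],:Z.shape[1]]
    P=np.stack([(u-d['cx'])/f*Z,(v-d['cy'])/f*Z,Z],-1)
    P=(P-np.ravel(d['tvec']))@R.from_rotvec(np.ravel(d['rvec'])).as_matrix()
    P[Z==0]=np.nan; return P
def proj(d,X):
    p=R.from_rotvec(np.ravel(d['rvec'])).apply(X)+np.ravel(d['tvec']);f=K(d)
    return np.stack([p[...,0]/p[...,2]*f+d['cx'],p[...,1]/p[...,2]*f+d['cy']],-1)
def load(n): return np.load(f'pics/{n}.npy',allow_pickle=True).item()
E
python3 - <<'E'
from h import *
t=load('top0');P=cloud(t);I=t['image'].astype(int)
def reg(P,I,r0,r1,c0,c1,m,name):
    q=P[r0:r1,c0:c1][m[r0:r1,c0:c1]];print(name,len(q));return q
g=I
# plate
m=(abs(P[...,2]-.012)<.006)&(I.max(-1)<75)
q=reg(P,I,160,240,295,400,m,'plate')
print(cv2.minAreaRect((q[:,:2]*1000).astype(np.float32)))
m=(P[...,2]>.05)&(P[...,2]<.12)
q=reg(P,I,180,240,165,240,m,'pail')
print(np.nanpercentile(q,[0,10,50,90,100],axis=0).round(3))
rim=reg(P,I,180,240,190,235,(P[...,2]>.076)&(P[...,2]<.092),'rim')
print(cv2.minEnclosingCircle((rim[:,:2]*1000).astype(np.float32)))
o=(I[...,0]>I[...,2]+40)&(I[...,0]>90)
q=reg(P,I,180,225,170,190,o,'bar');print(np.c_[q.round(3)][::3]);
print(cv2.minAreaRect((q[:,:2]*1000).astype(np.float32)))
for n,a in dict(jar=(120,150,270,300),box=(230,268,270,306),tray=(130,162,182,243)).items():
    q=reg(P,I,*a,P[...,2]>.015,n);print(np.nanpercentile(q,[1,50,99],axis=0).round(3))
q=reg(P,I,100,230,295,500,P[...,2]>.2,'tube')
for z in np.arange(.2,.72,.04):
    k=q[abs(q[:,2]-z)<.02]
    if len(k):print(z.round(2),len(k),k.mean(0).round(3),np.ptp(k[:,:2],axis=0).round(3))
s=load('scene0');Q=cloud(s)
print('scene')
k=Q[20:190,140:205].reshape(-1,3);k=k[(k[:,2]>.1)&(abs(k[:,0]-.6)<.5)&(k[:,1]<.9)]
for z in np.arange(.1,.66,.02):
    j=k[abs(k[:,2]-z)<.01]
    if len(j):print(z.round(2),len(j),np.median(j,0).round(3))
E
```

```text
plate 3693
((583.4244384765625, -164.72494506835938), (156.369384765625, 247.09780883789062), 4.934258460998535)
pail 1578
[[0.478 0.168 0.063]
 [0.497 0.187 0.076]
 [0.54  0.23  0.083]
 [0.584 0.294 0.089]
 [0.611 0.317 0.095]]
rim 1180
((548.0150756835938, 237.0328369140625), 73.05875396728516)
bar 94
[[0.593 0.298 0.086]
 [0.59  0.298 0.083]
 [0.587 0.298 0.085]
 [0.585 0.298 0.085]
 [0.583 0.299 0.079]
 [0.579 0.301 0.082]
 [0.576 0.303 0.084]
 [0.574 0.303 0.084]
 [0.571 0.303 0.083]
 [0.568 0.305 0.086]
 [0.568 0.297 0.083]
 [0.566 0.3   0.083]
 [0.562 0.299 0.087]
 [0.56  0.3   0.08 ]
 [0.558 0.3   0.081]
 [0.554 0.302 0.084]
 [0.552 0.302 0.082]
 [0.549 0.302 0.08 ]
 [0.547 0.305 0.081]
 [0.544 0.307 0.084]
 [0.541 0.307 0.084]
 [0.538 0.307 0.082]
 [0.535 0.309 0.083]
 [0.533 0.312 0.084]
 [0.53  0.311 0.086]
 [0.527 0.311 0.088]
 [0.525 0.315 0.081]
 [0.522 0.314 0.082]
 [0.522 0.307 0.079]
 [0.519 0.308 0.084]
 [0.516 0.308 0.086]
 [0.514 0.309 0.081]]
((553.5126953125, 304.5960388183594), (8.20168685913086, 81.63276672363281), 78.7955551147461)
jar 572
[[ 0.725 -0.009  0.
[... 600 characters left out ...]
144  0.522] [0.043 0.166]
0.56 554 [ 0.578 -0.126  0.558] [0.04  0.166]
0.6 199 [ 0.582 -0.185  0.607] [0.027 0.158]
0.64 1090 [ 0.582 -0.156  0.626] [0.027 0.138]
scene
0.26 2 [ 0.579 -0.095  0.269]
0.28 69 [ 0.58  -0.1    0.278]
0.3 39 [ 0.581 -0.122  0.299]
0.32 26 [ 0.582 -0.12   0.32 ]
0.34 31 [ 0.581 -0.104  0.339]
0.36 27 [ 0.579 -0.098  0.361]
0.38 28 [ 0.58  -0.097  0.38 ]
0.4 60 [ 0.593 -0.093  0.407]
0.42 195 [ 0.594 -0.088  0.419]
0.44 197 [ 0.597 -0.088  0.44 ]
0.46 200 [ 0.597 -0.088  0.46 ]
0.48 217 [ 0.597 -0.088  0.48 ]
0.5 224 [ 0.597 -0.088  0.5  ]
0.52 235 [ 0.597 -0.087  0.52 ]
0.54 257 [ 0.595 -0.089  0.54 ]
0.56 190 [ 0.589 -0.093  0.558]
0.58 40 [ 0.581 -0.097  0.576]
```

```bash
cat >> h.py <<'E'
def frame(az,lean,ysign=1):
    """tool z = down, leaned by lean so the tip points towards azimuth az (rad); y level"""
    u=np.array([np.cos(az),np.sin(az),0]);z=np.sin(lean)*u-np.cos(lean)*np.array([0,0,1])
    y=ysign*np.cross([0,0,1],u);return np.c_[np.cross(y,z),y,z]
def rows(s,grasp,M,back=0.019):
    """shift mm / turn deg in tool axes to bring grasp point there"""
    T=R.from_rotvec(s['tool_rot']).as_matrix();p=np.array(grasp)+back*M[:,2]
    return (T.T@(p-s['position'])*1000).round(1), np.degrees(R.from_matrix(T.T@M).as_rotvec()).round(1), p.round(3)
E
python3 - <<'E'
from h import *
from bench import ctrl
s=ctrl.get_state();T=R.from_rotvec(s['tool_rot']).as_matrix();print(T.round(2))
from scipy.optimize import least_squares
P=cloud(load('top0'));q=P[180:240,188:235].reshape(-1,3);q=q[(q[:,2]>.078)&(q[:,2]<.09)]
c=np.array([.538,.222])
r=np.hypot(*(q[:,:2]-c).T);k=q[(r>.045)&(r<.062)]
f=least_squares(lambda a:np.hypot(*(k[:,:2]-a[:2]).T)-a[2],[*c,.053],loss='soft_l1',f_scale=.003);print('rim',f.x,len(k))
for ys in(1,-1):
  az=np.arctan2(-.605,.237)
  print('A',rows(s,.42*np.array([np.cos(az),np.sin(az),.25/.42]),frame(az,np.radians(30),ys)))
E
```

```text
[[ 0.93  0.37 -0.  ]
 [ 0.37 -0.93  0.  ]
 [-0.   -0.   -1.  ]]
rim [0.5381659  0.22192198 0.05181417] 291
A (array([-1.00e-01, -2.20e+02, -1.16e+01]), array([-23.6, -23.6, -87.7]), array([ 0.157, -0.4  ,  0.234]))
A (array([-1.00e-01, -2.20e+02, -1.16e+01]), array([-23.6,  23.6,  87.8]), array([ 0.157, -0.4  ,  0.234]))
```

```bash
python3 -m jog '[[[0,-150,0,-23.6,23.6,87.8,40],[0,-150,0,-23.6,23.6,87.8,40],[0,-150,0,-23.6,23.6,87.8,40],[0,-150,0,-23.6,23.6,87.8,40],[0,-150,0,-23.6,23.6,87.8,40],[0,-150,0,-23.6,23.6,87.8,40],[0,-150,0,-23.6,23.6,87.8,40],[0,-150,0,-23.6,23.6,87.8,40],[0,-150,0,-23.6,23.6,87.8,40],[0,-150,0,-23.6,23.6,87.8,40]]]' 20
cat > where.py <<'E'
from h import *
from bench import ctrl
import sys
s=ctrl.get_state()
M=R.from_rotvec(s['tool_rot']).as_matrix()
print('t',s['time'],'q',s['joint_positions'].round(2),'tcp',s['position'].round(4),'grasp',(s['position']-.019*M[:,2]).round(4),'F',s['ft_force'].round(2),'gw',round(s['grip_width']*87,1),'gf',s['grip_force']);print(M.round(2).tolist())
# args: x y z az_deg lean_deg (grasp goals)
for a in sys.argv[1:]:
    x,y,z,az,l=map(float,a.split(','));print(a,*rows(s,[x,y,z],frame(np.radians(az),np.radians(l),-1)))
E
python3 where.py .156,-.398,.22,-68.6,30 .35,-.27,.22,-38,30 .46,0,.22,0,30
```

```text
time: 1.1
position: [0.1836, -0.4817, 0.2132]
tool_rot: [2.444, -1.422, 0.555]
ft_force: [-0.7, 0.5, 0.7]
grip_width: 0.46
grip_force: 0.0
t 1.1 q [ 1.24 -0.3  -0.06  2.18 -0.06  0.8  -1.41] tcp [ 0.1836 -0.4817  0.2132] grasp [ 0.1799 -0.474   0.2302] F [-0.67  0.51  0.69] gw 40.0 gf 0.0
[[0.45, -0.87, 0.19], [-0.77, -0.49, -0.41], [0.45, 0.03, -0.89]]
.156,-.398,.22,-68.6,30 [-73.  -15.7 -26.4] [-2.1  3.2  7.7] [ 0.159 -0.407  0.204]
.35,-.27,.22,-38,30 [ -85.6 -252.3  -40.9] [ 12.4   3.7 -19.3] [ 0.357 -0.276  0.204]
.46,0,.22,0,30 [-248.8 -484.5 -130.9] [ 30.3   4.  -52.8] [0.47  0.    0.204]
```

```bash
python3 - <<'E'
from h import *
from bench import ctrl
s=ctrl.get_state()
for az in [-65,-57,-49,-41,-33,-25,-17,-9,-1,7]:
    a=np.radians(az);u=np.array([np.cos(a),np.sin(a),0]);l=np.radians(20)
    M=frame(a,l,-1);p=.49*u+[0,0,.215];sh,t,_=rows(s,p-.019*M[:,2],M);print(az,sh.round(),t.round(1))
E
```

```text
-65 [-18. -39. -12.] [-0.  -6.7  4.5]
-57 [ -17. -107.  -14.] [ 3.1 -6.6 -2.8]
-49 [ -24. -175.  -20.] [  6.3  -6.4 -10.2]
-41 [ -40. -240.  -30.] [  9.5  -6.3 -17.5]
-33 [ -64. -303.  -44.] [ 12.6  -6.1 -24.9]
-25 [ -95. -361.  -62.] [ 15.8  -5.9 -32.2]
-17 [-133. -414.  -83.] [ 18.9  -5.6 -39.6]
-9 [-178. -459. -107.] [ 22.   -5.4 -46.9]
-1 [-228. -498. -134.] [ 25.2  -5.1 -54.3]
7 [-282. -528. -162.] [ 28.3  -4.8 -61.7]
```

```bash
python3 -m jog '[[[-18,-39,-12,0,-6.7,4.5,40],[-17,-85,-14,2,-6.6,0,40],[-20,-130,-17,4.2,-6.5,-5.5,40],[-27,-175,-22,6.3,-6.4,-10.2,40],[-36,-220,-28,8.6,-6.3,-15.5,40],[-50,-265,-36,10.8,-6.2,-20.5,40],[-68,-310,-47,13.1,-6.1,-26,40],[-93,-355,-61,15.6,-5.9,-31.8,40],[-120,-398,-76,18,-5.7,-37.5,40],[-152,-435,-93,20.2,-5.5,-42.8,40]]]'
python3 - <<'E'
from h import *
from bench import ctrl
s=ctrl.get_state();print(s['position'],s['joint_positions'].round(2))
for az,r,z,la in [(-7,.49,.215,-7),(0,.49,.215,-2),(7,.5,.215,-5),(13,.52,.215,-8),(19,.55,.215,-10.7),(25,.58,.215,-10.7),(30,.6,.215,-10.7)]:
    a=np.radians(az);u=np.array([np.cos(a),np.sin(a),0])
    M=frame(np.radians(la),np.radians(20 if az<5 else 30),-1);p=r*u+[0,0,z];sh,t,_=rows(s,p-.019*M[:,2],M);print(az,sh.round(),t.round(1))
E
```

```text
time: 2.1
position: [0.4744, -0.1151, 0.2153]
tool_rot: [3.038, -0.333, 0.535]
ft_force: [0.5, -0.3, 0.0]
grip_width: 0.464
grip_force: 0.0
[ 0.47438943 -0.11514321  0.21530376] [ 0.6  -0.29 -0.36  2.12 -0.13  0.95 -1.49]
-7 [ -0. -57.   0.] [ 1.9  0.  -5.2]
0 [  -9. -116.   -3.] [ 3.7  0.  -9.9]
7 [ -16. -177.   -6.] [ 3.2 10.  -6.8]
13 [ -18. -234.   -6.] [ 2.  10.  -4.1]
19 [ -18. -297.   -7.] [ 0.8 10.  -1.6]
25 [ -26. -363.  -10.] [ 0.8 10.  -1.6]
30 [ -43. -415.  -16.] [ 0.8 10.  -1.6]
```

```bash
python3 -m jog '[[[0,-50,0,1.9,0,-5.2,40],[-7,-98,-2,3.7,0,-9.9,40],[-13,-145,-5,3.5,6,-8,40],[-17,-190,-6,3.2,10,-6.8,40],[-18,-236,-6,2,10,-4,40],[-18,-282,-7,0.8,10,-1.6,36],[-22,-330,-9,0.8,10,-1.6,36],[-35,-375,-13,0.8,10,-1.6,36],[-43,-415,-16,0.8,10,-1.6,36],[-43,-415,-16,0.8,10,-1.6,36]]]'
python3 - <<'E'
from h import *
from bench import ctrl
d=ctrl.get_image('wrist');np.save('pics/w1.npy',d,allow_pickle=True);cv2.imwrite('pics/w1.png',d['image'][:,:,::-1])
print(proj(d,np.array([[.5535,.3046,.079],[.538,.222,.084]])))
E
python3 where.py .524,.310,.079,-10.7,30
```

```text
time: 3.1
position: [0.515, 0.2513, 0.2169]
tool_rot: [2.982, -0.256, 0.806]
ft_force: [0.0, 0.2, 0.2]
grip_width: 0.418
grip_force: 0.0
[[192.47391514 225.60286223]
 [280.08822115 226.27766663]]
t 3.15 q [ 0.1  -0.1  -0.81  2.    0.42  0.91 -2.67] tcp [0.5157 0.2487 0.2169] grasp [0.5063 0.2504 0.2333] F [-2.11  2.7   0.53] gw 36.1 gf 0.0
[[0.85, -0.17, 0.5], [-0.15, -0.98, -0.09], [0.5, 0.0, -0.86]]
.524,.310,.079,-10.7,30 [-71.8 -61.7 136.8] [-0.4 -0.3  0.6] [0.533 0.308 0.063]
```

View pics/w1.png

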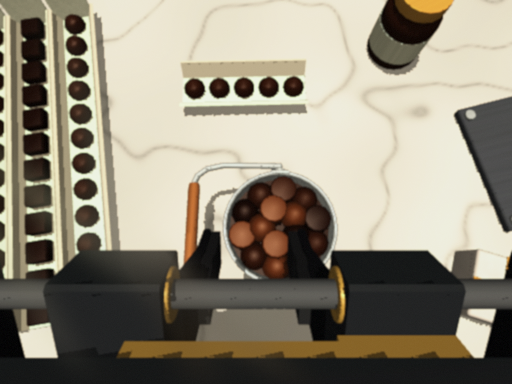

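The wrist picture shows the grip from (194,183) down to (190,250), agreeing with the top estimate, the pail at (280,225). Joint 7 is at its limit, so I take the half-turned grasp.

```bash
python3 -m jog '[[[0,0,0,0,0,-85,36],[0,0,0,0,0,-85,36],[0,0,0,0,0,-85,36],[0,0,0,0,0,-85,36],[0,0,0,0,0,-85,36],[0,0,0,0,0,-85,36],[0,0,0,0,0,-85,36],[0,0,0,0,0,-85,36],[0,0,0,0,0,-85,36],[0,0,0,0,0,-85,36]]]'
python3 -m jog '[[[0,0,0,0,0,-85,36],[0,0,0,0,0,-85,36],[0,0,0,0,0,-85,36],[0,0,0,0,0,-85,36],[0,0,0,0,0,-85,36],[0,0,0,0,0,-85,36],[0,0,0,0,0,-85,36],[0,0,0,0,0,-85,36],[0,0,0,0,0,-85,36],[0,0,0,0,0,-85,36]]]'
sed -i 's/,-1))/,1))/' where.py
python3 where.py .524,.310,.13,-10.7,30
```

```text
time: 4.15
position: [0.5195, 0.2346, 0.2162]
tool_rot: [2.157, 1.631, 0.483]
ft_force: [-0.5, -0.2, 0.0]
grip_width: 0.416
grip_force: 0.0
time: 5.15
position: [0.5195, 0.2346, 0.2162]
tool_rot: [0.472, 2.57, -0.014]
ft_force: [-0.3, -0.0, -0.4]
grip_width: 0.412
grip_force: 0.0
t 5.15 q [-0.11 -0.1  -0.59  2.01  0.45  0.92  0.28] tcp [0.5195 0.2346 0.2162] grasp [0.5101 0.2365 0.2326] F [-0.3  -0.04 -0.37] gw 35.8 gf 0.0
[[-0.8, 0.33, 0.49], [0.33, 0.94, -0.1], [-0.5, 0.08, -0.86]]
.524,.310,.13,-10.7,30 [64.1 65.5 88. ] [ -0.4   0.3 -10. ] [0.533 0.308 0.114]
```

```bash
python3 -m jog '[[[0,45,0,0,0,-8,34],[20,66,30,-0.4,0.3,-10,34],[44,66,60,-0.4,0.3,-10,34],[64,66,88,-0.4,0.3,-10,34],[64,66,88,-0.4,0.3,-10,34],[64,66,88,-0.4,0.3,-10,34],[64,66,88,-0.4,0.3,-10,34]]]'
python3 where.py .524,.310,.079,-10.7,30
python3 - <<'E'
from h import *
from bench import ctrl
d=ctrl.get_image('wrist');np.save('pics/w2.npy',d,allow_pickle=True)
im=d['image'][:,:,::-1].copy()
for X in [[.5535,.3046,.079],[.524,.310,.079],[.594,.297,.079],[.512,.312,.079]]:
    u,v=proj(d,np.array(X));cv2.circle(im,(int(u),int(v)),2,(255,0,0),-1)
e=ctrl.get_image('top')['image'][:,:,::-1][170:250,150:250]
im=np.hstack([im[:, 100:],cv2.resize(e,(384,384))])
cv2.imwrite('pics/w2.png',im)
E
```

```text
time: 5.85
position: [0.5351, 0.3115, 0.117]
tool_rot: [0.249, 2.604, -0.06]
ft_force: [0.1, -0.3, 0.2]
grip_width: 0.392
grip_force: 0.0
t 5.85 q [-0.22  0.18 -0.65  1.99  0.76  0.86  0.06] tcp [0.5351 0.3115 0.117 ] grasp [0.5257 0.3133 0.1334] F [ 0.05 -0.28  0.18] gw 34.1 gf 0.0
[[-0.85, 0.19, 0.5], [0.17, 0.98, -0.09], [-0.5, 0.01, -0.86]]
.524,.310,.079,-10.7,30 [28.3 -3.9 46.5] [ 0.2  0.2 -0.3] [0.533 0.308 0.063]
```

View pics/w2.png

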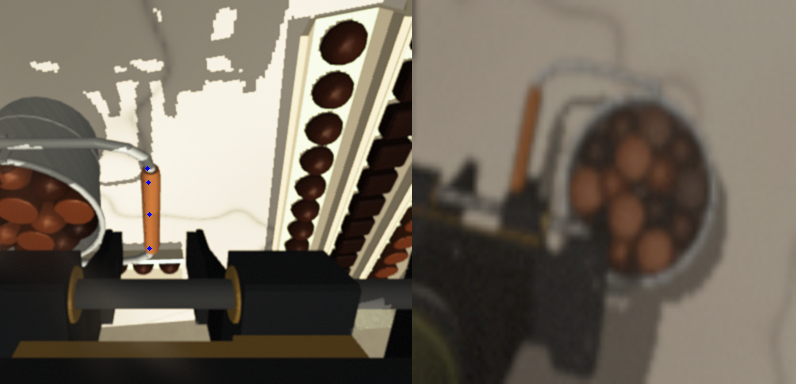

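The dots for the estimated grip ends and middle lie on the grip ((148,168) to (150,248)), and the fingers straddle its line; the top crop shows the gripper at the robot-side end. Going down.

```bash
python3 -m jog '[[[14,-4,23,0.2,0.2,-0.3,34],[28,-4,46,0.2,0.2,-0.3,34],[28,-4,46,0.2,0.2,-0.3,34],[28,-4,46,0.2,0.2,-0.3,34],[28,-4,46,0.2,0.2,-0.3,6],[28,-4,46,0.2,0.2,-0.3,6],[28,-4,46,0.2,0.2,-0.3,6],[28,-4,46,0.2,0.2,-0.3,6],[28,-4,46,0.2,0.2,-0.3,6]]]' 20
python3 where.py .524,.310,.079,-10.7,30
python3 - <<'E'
from h import *
from bench import ctrl
d=ctrl.get_image('wrist');np.save('pics/w3.npy',d,allow_pickle=True)
print('cam',-R.from_rotvec(d['rvec']).as_matrix().T@np.ravel(d['tvec']))
e=ctrl.get_image('scene')['image'][:,:,::-1][190:320,250:420]
cv2.imwrite('pics/w3.png',np.hstack([d['image'][:,100:400,::-1],cv2.resize(e,(496,384))]))
E
```

```text
time: 6.85
position: [0.5319, 0.3096, 0.0615]
tool_rot: [0.24, 2.61, -0.064]
ft_force: [-0.5, 1.3, 2.2]
grip_width: 0.127
grip_force: 20.0
t 6.85 q [-0.25  0.26 -0.62  2.04  0.88  0.81 -0.06] tcp [0.5319 0.3096 0.0615] grasp [0.5226 0.3113 0.078 ] F [-0.46  1.3   2.2 ] gw 11.0 gf 19.99768034555018
[[-0.85, 0.18, 0.49], [0.16, 0.98, -0.09], [-0.5, 0.0, -0.87]]
.524,.310,.079,-10.7,30 [-1.9 -1.1 -0. ] [ 0.1 -0.1  0.2] [0.533 0.308 0.063]
cam [0.38204186 0.33713286 0.15976546]
```

View pics/w3.png

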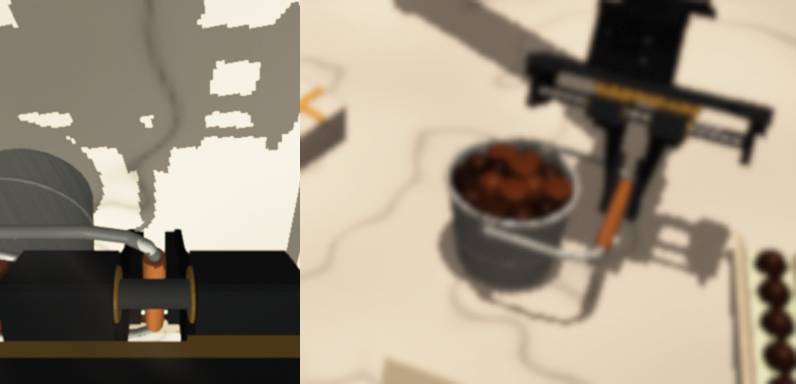

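Fingers hold the grip (opening 11 mm, 20 N); the crop shows them on the robot-side end, with the bail still flat. Now swing it along the arc.

```bash
python3 -m jog '[[[-5.5,-0.7,-9.6,0,0,0,6],[-11,-2.9,-19.1,0,0,0,6],[-16.3,-6.5,-28.3,0,0,0,6],[-21.3,-11.4,-37,0,0,0,6],[-25.9,-17.6,-45,0,0,0,6],[-30,-24.9,-52.3,0,0,0,6],[-33.7,-33.3,-58.7,0,0,0,6],[-36.8,-42.5,-64.1,0,0,0,6],[-39.3,-52.5,-68.4,0,0,0,6],[-41,-63,-71.5,0,0,0,6]]]' 30
python3 -m jog '[[[-0.8,-11,-1.9,0,0,0,6],[-1,-22,-2.2,0,0,0,6],[-1,-22,-2.2,0,0,0,6],[-1,-22,-2.2,0,0,0,6],[-1,-22,-2.2,0,0,0,6],[-1,-22,-2.2,0,0,0,6],[-1,-22,-2.2,0,0,0,6]]]' 60
python3 where.py
python3 - <<'E'
from h import *
from bench import ctrl
d=ctrl.get_image('top');P=cloud(d);I=d['image'].astype(int)
e=ctrl.get_image('scene')['image'][:,:,::-1][170:300,250:420]
cv2.imwrite('pics/w4.png',np.hstack([cv2.resize(d['image'][170:250,150:250,::-1],(300,240)),cv2.resize(e,(314,240))]))
E
```

```text
time: 7.95
position: [0.5199, 0.2458, 0.1442]
tool_rot: [0.242, 2.611, -0.068]
ft_force: [1.6, -0.1, -1.0]
grip_width: 0.125
grip_force: 30.0
time: 8.65
position: [0.5163, 0.2259, 0.1464]
tool_rot: [0.241, 2.61, -0.065]
ft_force: [1.0, -0.3, 4.9]
grip_width: 0.117
grip_force: 60.0
t 8.65 q [-0.09 -0.04 -0.61  2.11  0.54  0.79  0.34] tcp [0.5163 0.2259 0.1464] grasp [0.507  0.2276 0.1629] F [ 1.03 -0.26  4.9 ] gw 10.1 gf 59.9917658418417
[[-0.85, 0.18, 0.49], [0.16, 0.98, -0.09], [-0.5, -0.0, -0.87]]
```

View pics/w4.png

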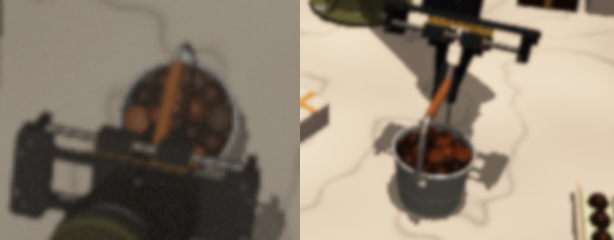

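The bail stands upright over the pail, held at the near end. Lift a little and weigh.

```bash
python3 -m jog '[[[-1,0,-1.7,0,0,0,6],[-2.5,0,-4.3,0,0,0,6],[-5,0,-8.7,0,0,0,6],[-8,0,-14,0,0,0,6],[-12,0,-21,0,0,0,6],[-16,0,-28,0,0,0,6],[-20,0,-34.8,0,0,0,6],[-20,0,-34.8,0,0,0,6],[-20,0,-34.8,0,0,0,6],[-20,0,-34.8,0,0,0,6]]]' 60
python3 where.py .507,.2276,.323,-10.7,30 .507,.15,.323,-3,30 .547,.0,.323,4.6,30
python3 - <<'E'
from h import *
from bench import ctrl
for i in range(3):
  d=ctrl.get_image('wrist');print(ctrl.get_state()['ft_force'].round(2),ctrl.get_state()['torque'].round(2))
d=ctrl.get_image('scene')
cv2.imwrite('pics/w5.png',np.hstack([cv2.resize(d['image'][140:300,240:420,::-1],(450,400)),cv2.resize(d['image'][100:200,140:220,::-1],(320,400))]))
E
```

```text
time: 9.75
position: [0.5154, 0.225, 0.1853]
tool_rot: [0.242, 2.612, -0.067]
ft_force: [-0.7, -0.8, -7.9]
grip_width: 0.115
grip_force: 60.0
t 9.75 q [-0.09 -0.09 -0.6   2.07  0.46  0.86  0.44] tcp [0.5154 0.225  0.1853] grasp [0.5061 0.2267 0.2018] F [-0.75 -0.79 -7.91] gw 10.0 gf 60.02061177045107
[[-0.85, 0.18, 0.49], [0.16, 0.98, -0.09], [-0.5, -0.0, -0.87]]
.507,.2276,.323,-10.7,30 [ -60.9    0.8 -104.8] [-0.1 -0.2  0.1] [0.516 0.226 0.307]
.507,.15,.323,-3,30 [-73.2 -74.2 -97.6] [-3.9 -0.2 -6.5] [0.516 0.15  0.307]
.547,.0,.323,4.6,30 [-130.9 -213.1  -64.2] [ -7.7  -0.2 -13.1] [0.556 0.001 0.307]
[-0.35  0.68 -7.47] [0.36 1.45 0.05]
[ 1.24  0.24 -6.38] [ 0.4   1.34 -0.06]
[ 0.62  0.17 -7.33] [0.34 1.29 0.02]
```

View pics/w5.png

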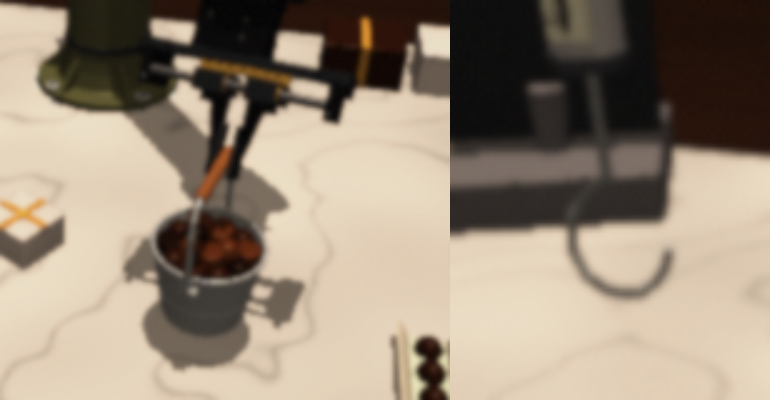

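```bash
python3 - <<'E'
from h import *
from bench import ctrl
d=ctrl.get_image('scene');f=K(d);Rm=R.from_rotvec(d['rvec']).as_matrix();c=-Rm.T@np.ravel(d['tvec'])
n=np.array([.997,.08,0]);p0=np.array([.5785,-.0985,0]);hx=np.array([.08,-.997,0])
for nm,u,v in [('low',183.5,173.5),('tip',194.5,162),('shank',178,135),('tubefoot',176,115),('back',170,158)]:
    r=Rm.T@np.array([(u-d['cx'])/f,(v-d['cy'])/f,1]);X=c+r*(n@(p0-c))/(n@r);print(nm,X.round(4),'hx',((X-p0)@hx).round(4))
P=cloud(d);q=P[100:190,140:205].reshape(-1,3);q=q[(q[:,2]>.24)&(q[:,2]<.62)&(abs(q[:,0]-.58)<.05)&(abs(q[:,1]+.1)<.06)]
for a,b in[(.262,.275),(.275,.285),(.285,.3),(.3,.34),(.34,.38),(.38,.40)]:
    k=q[(q[:,2]>a)&(q[:,2]<b)];print(a,len(k),np.median(k,0).round(4) if len(k) else '',(np.min(k,0).round(3),np.max(k,0).round(3)) if len(k) else '')
t=ctrl.get_image('top');
F=[]
for dd in(d,t):
    Q=cloud(dd).reshape(-1,3);F.append(Q[(np.hypot(Q[:,0]-.538,Q[:,1]-.222)<.08)&(Q[:,2]>.085)&(Q[:,2]<.14)])
Q=np.vstack(F);r=np.hypot(*(Q[:,:2]-[.538,.222]).T);
# rim points: top of pail at r~.05
k=Q[(r>.046)&(r<.06)]
ang=np.degrees(np.arctan2(k[:,1]-.222,k[:,0]-.538))
for a in range(-180,180,30):
    m=(ang>=a)&(ang<a+30)
    if m.sum()>3:print(a+15,m.sum(),np.percentile(k[m,2],[50,90]).round(4))
E
```

```text
low [ 0.5784 -0.0977  0.2698] hx -0.0008
tip [ 0.576  -0.0677  0.301 ] hx -0.0309
shank [ 0.5784 -0.0974  0.3619] hx -0.0011
tubefoot [ 0.5782 -0.0953  0.4056] hx -0.0032
back [ 0.5806 -0.1244  0.3061] hx 0.026
0.262 26 [ 0.5799 -0.0978  0.2731] (array([ 0.577, -0.112,  0.269]), array([ 0.582, -0.085,  0.275]))
0.275 33 [ 0.5797 -0.1078  0.2794] (array([ 0.576, -0.122,  0.275]), array([ 0.584, -0.073,  0.285]))
0.285 37 [ 0.5807 -0.1193  0.2923] (array([ 0.575, -0.127,  0.285]), array([ 0.584, -0.067,  0.3  ]))
0.3 58 [ 0.5811 -0.1174  0.3215] (array([ 0.576, -0.127,  0.301]), array([ 0.586, -0.067,  0.34 ]))
0.34 54 [ 0.5797 -0.0978  0.3595] (array([ 0.576, -0.104,  0.34 ]), array([ 0.583, -0.095,  0.38 ]))
0.38 26 [ 0.58   -0.0974  0.3902] (array([ 0.577, -0.101,  0.381]), array([ 0.584, -0.096,  0.399]))
-165 43 [0.123  0.1248]
-135 80 [0.1214 0.1251]
-105 77 [0.1216 0.1253]
-75 74 [0.1185 0.1233]
-45 77 [0.1142 0.1217]
-15 108 [0.1171 0.1302]
15 40 [0.1176 0.1206]
45 47 [0.1182 0.1206]
75 50 [0.119  0.1211]
105 37 [0.1205 0.1222]
135 37 [0.1198 0.1235]
165 51 [0.1214 0.1254]
```

```bash
python3 -m jog '[[[-2,0,-3.5,0,0,0,6],[-6,0,-10.4,0,0,0,6],[-12,0,-21,0,0,0,6],[-19,0,-33,0,0,0,6],[-26,0,-45,0,0,0,6],[-33,0,-57,0,0,0,6],[-40,0,-69,0,0,0,6],[-47,0,-81,0,0,0,6],[-54,0,-94,0,0,0,6],[-58,0,-100,0,0,0,6]]]'
python3 - <<'E'
from h import *
from bench import ctrl
s=ctrl.get_state();print(s['position'],s['joint_positions'].round(2),s['ft_force'].round(1))
a=np.array([.507,.2276,.321]);b=np.array([.547,-.005,.321])
for w in [.01,.04,.09,.15,.22,.5,.8,1]:
    print(w,*rows(s,a+(b-a)*w,frame(np.radians(-10.7+15.3*w),np.radians(30),1)))
E
```

```text
time: 11.05
position: [0.5167, 0.2257, 0.3038]
tool_rot: [0.242, 2.609, -0.065]
ft_force: [0.1, -0.5, -7.4]
grip_width: 0.114
grip_force: 60.0
[0.51673907 0.22572274 0.30375112] [-0.09 -0.18 -0.55  1.9   0.33  1.06  0.62] [ 0.1 -0.5 -7.4]
0.01 [-0.7 -2.2 -0.5] [-0. -0. -0.] [0.517 0.224 0.305]
0.04 [-2.9 -8.7  0.7] [-0.3 -0.  -0.4] [0.518 0.217 0.305]
0.09 [ -6.4 -19.7   2.8] [-0.6 -0.  -1.1] [0.52  0.205 0.305]
0.15 [-10.7 -32.8   5.3] [-1.1 -0.  -1.9] [0.522 0.191 0.305]
0.22 [-15.6 -48.1   8.1] [-1.6 -0.  -2.8] [0.525 0.175 0.305]
0.5 [ -35.5 -109.3   19.6] [-3.8 -0.  -6.5] [0.536 0.111 0.305]
0.8 [ -56.7 -175.    31.8] [ -6.1  -0.  -10.5] [0.548 0.042 0.305]
1 [ -70.8 -218.8   40. ] [ -7.6  -0.  -13.1] [ 0.556 -0.004  0.305]
```

```bash
python3 -m jog '[[[-0.7,-2.2,0.4,-0.1,0,-0.1,6],[-2.1,-6.6,1.2,-0.2,0,-0.4,6],[-4.3,-13,2.4,-0.5,0,-0.8,6],[-7.1,-22,4,-0.8,0,-1.3,6],[-10.7,-33,6,-1.1,0,-2,6],[-14.2,-44,8,-1.5,0,-2.6,6],[-17.8,-55,10,-1.9,0,-3.3,6],[-21.3,-66,12,-2.3,0,-3.9,6],[-24.9,-77,14,-2.7,0,-4.6,6],[-28.4,-88,16,-3,0,-5.2,6]]]'
python3 where.py .547,-.005,.321,4.6,30
```

```text
time: 12.05
position: [0.5314, 0.1309, 0.3]
tool_rot: [0.104, 2.622, -0.033]
ft_force: [-0.2, 0.3, -7.2]
grip_width: 0.113
grip_force: 60.0
t 12.05 q [-0.09 -0.28 -0.31  1.99  0.19  0.96  1.02] tcp [0.5314 0.1309 0.3   ] grasp [0.522  0.1317 0.3165] F [-0.21  0.29 -7.17] gw 9.8 gf 60.01977503299713
[[-0.87, 0.08, 0.49], [0.07, 1.0, -0.04], [-0.5, -0.0, -0.87]]
.547,-.005,.321,4.6,30 [ -33.2 -132.7   14.2] [-4.8 -0.3 -7.9] [ 0.556 -0.004  0.305]
```

```bash
python3 -m jog '[[[-2.8,-11.3,1.2,-0.4,0,-0.7,6],[-5.6,-22.6,2.4,-0.8,0,-1.3,6],[-8.5,-34,3.6,-1.2,0,-2,6],[-11.3,-45,4.8,-1.6,0,-2.7,6],[-14,-56.5,6,-2,0,-3.4,6],[-17,-68,7.2,-2.4,0,-4,6],[-20,-79,8.4,-2.8,0,-4.7,6],[-22.6,-90,9.6,-3.2,-0.1,-5.4,6],[-25,-100,10.7,-3.6,-0.2,-6,6],[-27.4,-109,11.7,-4,-0.2,-6.5,6]]]'
python3 where.py .547,-.005,.321,4.6,30 .547,-.101,.321,4.6,30
```

```text
time: 13.05
position: [0.5517, 0.0197, 0.3033]
tool_rot: [-0.069, 2.621, 0.019]
ft_force: [0.7, 0.4, -7.6]
grip_width: 0.116
grip_force: 60.0
t 13.05 q [ 0.05 -0.3  -0.12  2.01 -0.03  0.91  1.56] tcp [0.5517 0.0197 0.3033] grasp [0.5422 0.0192 0.3198] F [ 0.67  0.39 -7.57] gw 10.1 gf 60.019563250243664
[[-0.87, -0.05, 0.5], [-0.05, 1.0, 0.03], [-0.5, 0.0, -0.87]]
.547,-.005,.321,4.6,30 [ -3.7 -24.1   0.7] [-0.8 -0.2 -1.4] [ 0.556 -0.004  0.305]
.547,-.101,.321,4.6,30 [   0.7 -120.    -1.9] [-0.8 -0.2 -1.4] [ 0.556 -0.1    0.305]
```

```bash
python3 -m jog '[[[-3,-9,0.5,-0.4,-0.1,-0.7,6],[-3.5,-17,0.6,-0.8,-0.2,-1.4,6],[-3.5,-25,0.5,-0.8,-0.2,-1.4,6],[-3.5,-32,0.5,-0.8,-0.2,-1.4,6],[-3.2,-37,0.3,-0.8,-0.2,-1.4,6],[-3,-41,0.2,-0.8,-0.2,-1.4,6],[-3,-43,0.2,-0.8,-0.2,-1.4,6],[-3,-44,0.2,-0.8,-0.2,-1.4,6],[-3,-44,0.2,-0.8,-0.2,-1.4,6],[-3,-44,0.2,-0.8,-0.2,-1.4,6]]]'
python3 where.py .547,-.101,.321,4.6,30
python3 - <<'E'
from h import *
from bench import ctrl
F=[]
for i in range(8):
    d=ctrl.get_image(['top','wrist'][i%2]);F.append(ctrl.get_state()['ft_force'])
print(np.mean(F,0),np.std(F,0))
d=ctrl.get_image('scene');np.save('pics/s6.npy',d,allow_pickle=True);t=ctrl.get_image('top');np.save('pics/t6.npy',t,allow_pickle=True)
I=d['image'].astype(int);P=cloud(d)
m=(I[...,0]>I[...,2]+50)&(abs(P[...,0]-.57)<.06)&(abs(P[...,1]+.03)<.05)&(P[...,2]>.29)&(P[...,2]<.36)
q=P[m];print(len(q),np.percentile(q,[0,10,50,90,100],axis=0).round(4))
cv2.imwrite('pics/s6.png',np.hstack([cv2.resize(d['image'][80:230,120:270,::-1],(450,450)),cv2.resize(t['image'][110:240,270:370,::-1],(346,450))]))
E
```

```text
time: 14.05
position: [0.5579, -0.0217, 0.3067]
tool_rot: [-0.106, 2.612, 0.032]
ft_force: [-0.0, -0.9, -7.9]
grip_width: 0.113
grip_force: 60.0
t 14.05 q [ 0.05 -0.29 -0.02  2.   -0.08  0.91  1.72] tcp [ 0.5579 -0.0217  0.3067] grasp [ 0.5484 -0.0226  0.3231] F [-0.01 -0.9  -7.92] gw 9.8 gf 60.01763954758644
[[-0.86, -0.08, 0.5], [-0.07, 1.0, 0.04], [-0.5, 0.0, -0.86]]
.547,-.101,.321,4.6,30 [  7.8 -78.1  -2.2] [0.1 0.2 0. ] [ 0.556 -0.1    0.305]
[-0.29226762  0.11097803 -7.4072855 ] [0.40893084 0.34084365 0.36088163]
114 [[ 0.5423 -0.0342  0.3167]
 [ 0.5538 -0.0234  0.324 ]
 [ 0.5849 -0.0168  0.3272]
 [ 0.6166 -0.013   0.3293]
 [ 0.6219 -0.0111  0.3327]]
```

View pics/s6.png

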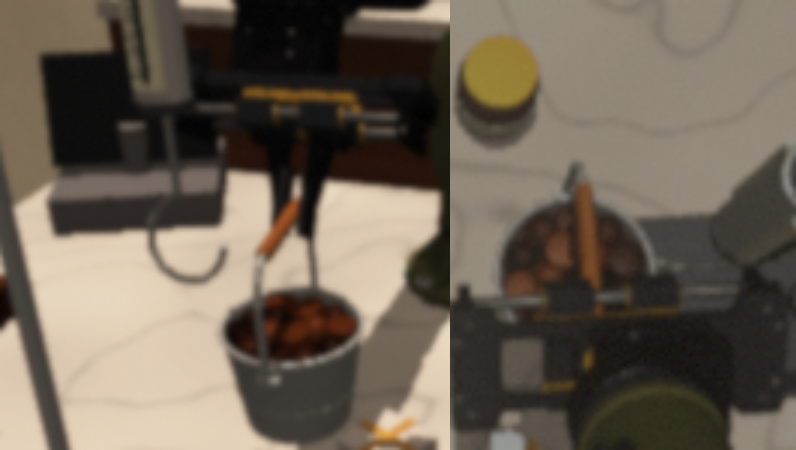

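The scene crop shows the grip level just in front of and above the hook tip ((225,250) in the crop); the top crop shows the bar parallel to the hook's y. Go in.

```bash
python3 -m jog '[[[0.3,-2,0,0,0,0,6],[1,-7,-0.2,0,0,0,6],[1.6,-15,-0.4,0,0,0,6],[2.4,-24,-0.7,0,0,0,6],[3.3,-34,-1,0,0,0,6],[4.3,-44,-1.2,0,0,0,6],[5.3,-54,-1.5,0,0,0,6],[6.2,-63,-1.7,0,0,0,6],[6.9,-70,-1.9,0,0,0,6],[7.3,-75,-2,0,0,0,6]]]'
python3 -m jog '[[[0.2,-2,0,0,0,0,6],[0.2,-3,0,0,0,0,6],[0.2,-3,0,0,0,0,6],[0.2,-3,0,0,0,0,6]]]'
python3 where.py .5475,-.1005,.32,4.6,30 
python3 - <<'E'
from h import *
from bench import ctrl
d=ctrl.get_image('scene');np.save('pics/s7.npy',d,allow_pickle=True);P=cloud(d);I=d['image'].astype(int)
m=(I[...,0]>I[...,2]+50)&(abs(P[...,0]-.57)<.06)&(abs(P[...,1]+.1)<.05)&(P[...,2]>.28)&(P[...,2]<.36)
q=P[m];print(len(q),np.percentile(q,[0,10,50,90,100],axis=0).round(4))
cv2.imwrite('pics/s7.png',cv2.resize(d['image'][90:230,110:250,::-1],(560,560),interpolation=cv2.INTER_CUBIC))
E
```

```text
time: 15.55
position: [0.5566, -0.0982, 0.3045]
tool_rot: [-0.104, 2.612, 0.031]
ft_force: [0.1, -1.1, -6.9]
grip_width: 0.119
grip_force: 60.0
time: 15.95
position: [0.5568, -0.1, 0.3045]
tool_rot: [-0.106, 2.612, 0.032]
ft_force: [-0.5, 0.6, -7.3]
grip_width: 0.114
grip_force: 60.0
t 15.95 q [ 0.08 -0.27  0.13  1.99 -0.14  0.92  1.92] tcp [ 0.5568 -0.1     0.3045] grasp [ 0.5473 -0.1008  0.3209] F [-0.47  0.62 -7.26] gw 9.9 gf 60.01747392117977
[[-0.86, -0.08, 0.5], [-0.07, 1.0, 0.04], [-0.5, 0.0, -0.86]]
.5475,-.1005,.32,4.6,30 [0.3 0.3 0.9] [0.1 0.2 0. ] [ 0.557 -0.1    0.304]
69 [[ 0.5558 -0.0992  0.3203]
 [ 0.5659 -0.0982  0.3221]
 [ 0.5972 -0.0944  0.3247]
 [ 0.6177 -0.0902  0.3265]
 [ 0.6207 -0.0892  0.3281]]
```

View pics/s7.png

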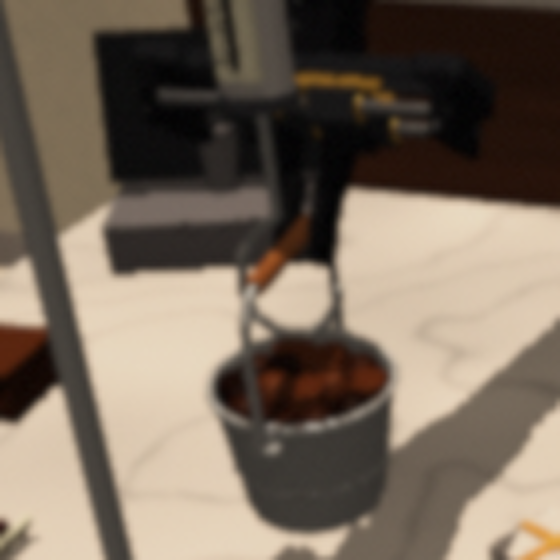

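The grip's middle sits inside the hook opening with the wire visible on both sides of it, and no contact force. Lower slowly.

```bash
python3 -m jog '[[[0.5,0,0.9,0,0,0,6],[1.5,0,2.6,0,0,0,6],[3,0,5.2,0,0,0,6],[5,0,8.7,0,0,0,6],[7,0,12.1,0,0,0,6],[9,0,15.6,0,0,0,6],[11,0,19.1,0,0,0,6],[13,0,22.5,0,0,0,6],[14.5,0,25.1,0,0,0,6],[15.5,0,26.9,0,0,0,6]]]'
python3 -m jog '[[[1,0,1.7,0,0,0,6],[2,0,3.5,0,0,0,6],[3,0,5.2,0,0,0,6],[4,0,6.9,0,0,0,6],[5,0,8.7,0,0,0,6],[6,0,10.4,0,0,0,6],[7,0,12.1,0,0,0,6],[8,0,13.9,0,0,0,6],[9,0,15.6,0,0,0,6],[10,0,17.3,0,0,0,6]]]'
python3 where.py
```

```text
time: 17.0
position: [0.5568, -0.1003, 0.2729]
tool_rot: [-0.105, 2.612, 0.032]
ft_force: [-0.5, 0.5, -6.7]
grip_width: 0.111
grip_force: 60.0
time: 18.0
position: [0.5571, -0.1003, 0.2535]
tool_rot: [-0.105, 2.612, 0.031]
ft_force: [-1.4, -0.3, -6.8]
grip_width: 0.113
grip_force: 60.0
t 18.0 q [ 0.07 -0.24  0.14  2.07 -0.16  0.81  1.95] tcp [ 0.5571 -0.1003  0.2535] grasp [ 0.5476 -0.1011  0.2699] F [-1.38 -0.32 -6.79] gw 9.8 gf 60.015292055904865
[[-0.86, -0.08, 0.5], [-0.07, 1.0, 0.04], [-0.5, 0.0, -0.86]]
```

```bash
python3 -m jog '[[[1.3,0,2.2,0,0,0,6],[2.8,0,4.8,0,0,0,6],[4.3,0,7.4,0,0,0,6],[5.8,0,10,0,0,0,6],[7.3,0,12.6,0,0,0,6],[8.8,0,15.2,0,0,0,6],[10.3,0,17.8,0,0,0,6],[11.8,0,20.4,0,0,0,6],[13.3,0,23,0,0,0,6],[14.5,0,25,0,0,0,6]]]'
python3 - <<'E'
from h import *
from bench import ctrl
F=[]
for i in range(10):
    d=ctrl.get_image('wrist');s=ctrl.get_state();F.append(s['ft_force'])
print(s['position'],np.mean(F,0))
d=ctrl.get_image('scene');f=K(d);cv2.imwrite('pics/s8.png',cv2.resize(d['image'][90:230,110:250,::-1],(560,560),interpolation=cv2.INTER_CUBIC))
E
```

```text
time: 19.0
position: [0.5572, -0.1003, 0.2246]
tool_rot: [-0.105, 2.611, 0.031]
ft_force: [-1.6, -0.9, -2.9]
grip_width: 0.117
grip_force: 60.0
[ 0.55720574 -0.10031868  0.22476528] [-0.97343753 -0.50187928 -3.314805  ]
```

View pics/s8.png

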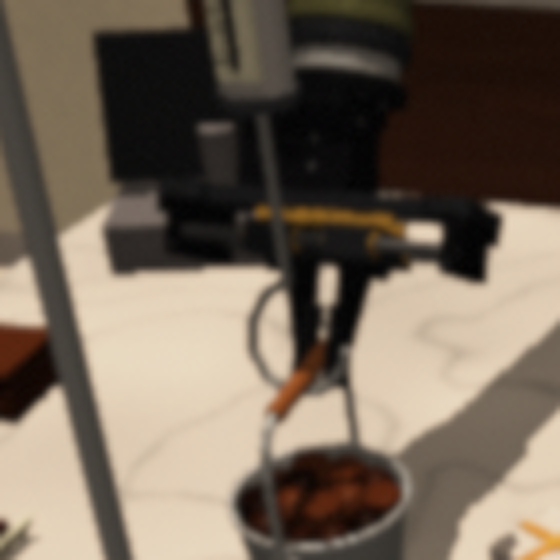

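The grip lies in the hook bottom, hook drawn down, 3.3 N still on the gripper. Lower further.

```bash
python3 -m jog '[[[1.3,0,2.2,0,0,0,6],[2.8,0,4.8,0,0,0,6],[4.3,0,7.4,0,0,0,6],[5.8,0,10,0,0,0,6],[7.3,0,12.6,0,0,0,6],[8.8,0,15.2,0,0,0,6],[10.3,0,17.8,0,0,0,6],[11.8,0,20.4,0,0,0,6],[13,0,22.5,0,0,0,6],[13.5,0,23.3,0,0,0,6]]]'
cat > fz.py <<'E'
from h import *
from bench import ctrl
F=[];T=[]
for i in range(20):
    ctrl.get_image('wrist');s=ctrl.get_state();F.append(s['ft_force']);T.append(s['torque'])
F=np.array(F);print(s['time'],s['position'].round(4),F.mean(0).round(2),(F.std(0)/4).round(2),np.mean(T,0).round(3))
E
python3 fz.py
```

```text
time: 20.55
position: [0.5573, -0.1002, 0.1976]
tool_rot: [-0.105, 2.611, 0.031]
ft_force: [-1.2, -0.9, -1.1]
grip_width: 0.113
grip_force: 60.0
21.55 [ 0.5572 -0.1002  0.1977] [ 0.1  -0.82 -0.9 ] [0.14 0.12 0.12] [-0.137  0.579 -0.139]
```

```bash
python3 -m jog '[[[1,0,1.7,0,0,0,6],[2,0,3.5,0,0,0,6],[3,0,5.2,0,0,0,6],[4,0,6.9,0,0,0,6],[4,0,6.9,0,0,0,6],[4,0,6.9,0,0,0,6]]]'
python3 fz.py
```

```text
time: 22.15
position: [0.5572, -0.1002, 0.1897]
tool_rot: [-0.105, 2.612, 0.031]
ft_force: [0.7, -0.4, 0.4]
grip_width: 0.113
grip_force: 60.0
23.15 [ 0.5572 -0.1002  0.1897] [ 0.85 -1.08 -0.01] [0.1  0.14 0.08] [-0.173  0.347 -0.176]
```

```bash
python3 -m jog '[[[0,-0.5,0,0,0,0,6],[0,-1,0,0,0,0,6],[0,-1,0,0,0,0,6]]]' 25
python3 -m jog '[[[0,0,0,0,0,0,6],[0,0,0,0,0,0,6],[0,0,0,0,0,0,6]]]' 10
python3 -m jog '[[[0,0,0,0,0,0,6],[0,0,0,0,0,0,6],[0,0,0,0,0,0,6]]]' 3
python3 fz.py
```

```text
time: 23.45
position: [0.5569, -0.1002, 0.1892]
tool_rot: [-0.107, 2.613, 0.033]
ft_force: [-0.8, 2.5, -0.4]
grip_width: 0.128
grip_force: 25.0
time: 23.75
position: [0.5571, -0.1008, 0.1894]
tool_rot: [-0.106, 2.612, 0.032]
ft_force: [-0.5, 2.9, -0.1]
grip_width: 0.128
grip_force: 10.1
time: 24.05
position: [0.5572, -0.1014, 0.1896]
tool_rot: [-0.105, 2.612, 0.031]
ft_force: [-0.5, 2.3, -0.2]
grip_width: 0.134
grip_force: 3.1
25.05 [ 0.5572 -0.1012  0.1896] [-1.34  1.29  0.1 ] [0.15 0.14 0.12] [0.296 0.662 0.192]
```

Fz ≈ 0. Move back half a millimetre and open gently.

```bash
python3 -m jog '[[[0,0.5,0,0,0,0,10],[0,0.5,0,0,0,0,12.5],[0,0.5,0,0,0,0,13.5],[0,0.5,0,0,0,0,14.5],[0,0.5,0,0,0,0,16],[0,0.5,0,0,0,0,18],[0,0.5,0,0,0,0,22],[0,0.5,0,0,0,0,26],[0,0.5,0,0,0,0,30],[0,0.5,0,0,0,0,34]]]' 3
python3 fz.py
python3 - <<'E'
from h import *
from bench import ctrl
d=ctrl.get_image('scene');t=ctrl.get_image('top')
cv2.imwrite('pics/s9.png',np.hstack([cv2.resize(d['image'][100:280,100:280,::-1],(480,480)),cv2.resize(t['image'][120:240,280:360,::-1],(320,480))]))
E
```

```text
time: 26.05
position: [0.5572, -0.1006, 0.1896]
tool_rot: [-0.105, 2.612, 0.031]
ft_force: [0.8, 0.8, -0.4]
grip_width: 0.354
grip_force: 0.0
27.05 [ 0.5572 -0.1007  0.1896] [0.12 0.19 0.06] [0.12 0.15 0.14] [ 0.053  0.464 -0.011]
```

View pics/s9.png

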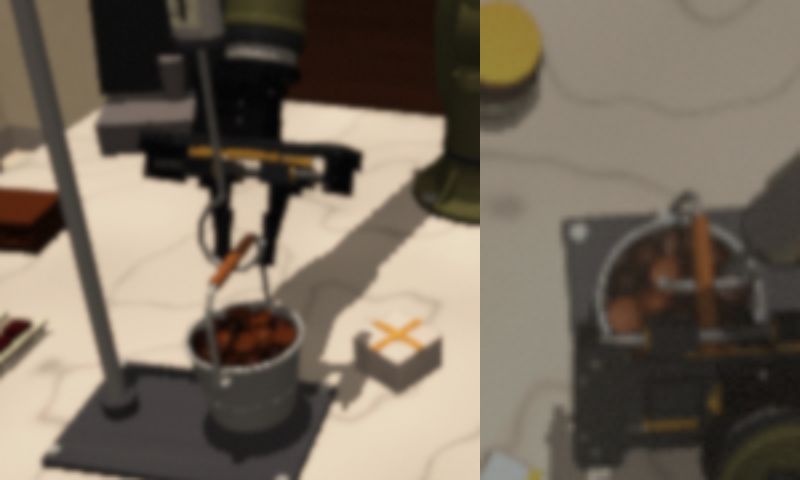

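The pail hangs from the hook, above the plate, fingers open around the grip without touching. Retreat along the tool axis.

```bash
python3 -m jog '[[[0,0,0,0,0,0,44],[0,0,-3,0,0,0,44],[0,0,-8,0,0,0,44],[0,0,-14,0,0,0,44],[0,0,-20,0,0,0,44],[0,0,-26,0,0,0,44],[0,0,-32,0,0,0,44],[0,0,-38,0,0,0,44],[0,0,-44,0,0,0,44],[0,0,-50,0,0,0,44]]]'
python3 where.py
```

```text
time: 28.15
position: [0.5319, -0.1028, 0.2333]
tool_rot: [-0.105, 2.612, 0.031]
ft_force: [-0.3, 0.1, 0.6]
grip_width: 0.51
grip_force: 0.0
t 28.15 q [ 0.1  -0.28  0.13  2.14 -0.18  0.78  1.98] tcp [ 0.5319 -0.1028  0.2333] grasp [ 0.5223 -0.1036  0.2497] F [-0.32  0.08  0.6 ] gw 44.3 gf 0.0
[[-0.86, -0.08, 0.5], [-0.07, 1.0, 0.04], [-0.5, 0.0, -0.86]]
```

```bash
python3 -m jog '[[[-3,0,-8,0,0,0,44],[-6,0,-16,0,0,0,44],[-10,0,-24,0,0,0,44],[-10,0,-24,0,0,0,44],[-10,0,-24,0,0,0,44],[-10,0,-24,0,0,0,44],[-10,0,-24,0,0,0,44],[-10,0,-24,0,0,0,44],[-10,0,-24,0,0,0,44],[-10,0,-24,0,0,0,44]]]'
python3 - <<'E'
from h import *
from bench import ctrl
pr=None
for i in range(8):
    d=ctrl.get_image('scene')
    for k in range(3):ctrl.get_image('top')
    g=d['image'][100:280,150:240].astype(int);P=cloud(d)
    I=d['image'].astype(int);m=(I[...,0]>I[...,2]+50)&(abs(P[...,0]-.58)<.06)&(abs(P[...,1]+.1)<.05)&(P[...,2]>.18)&(P[...,2]<.24)
    q=P[m];k=P.reshape(-1,3);k=k[(np.hypot(k[:,0]-.58,k[:,1]+.098)<.07)&(k[:,2]>.02)&(k[:,2]<.135)]
    print(q.mean(0).round(4),k.mean(0).round(4),k[:,2].max().round(3),abs(g-pr).mean().round(2) if pr is not None else '');pr=g
print(ctrl.get_state()['time'],ctrl.get_state()['position'])
E
```

```text
time: 29.15
position: [0.5286, -0.103, 0.2584]
tool_rot: [-0.105, 2.612, 0.032]
ft_force: [0.2, -0.1, 0.4]
grip_width: 0.506
grip_force: 0.0
[ 0.5903 -0.0953  0.2107] [ 0.595  -0.0873  0.1082] 0.135 
[ 0.5925 -0.095   0.2109] [ 0.5952 -0.0874  0.1084] 0.135 0.69
[ 0.5914 -0.0952  0.2108] [ 0.5952 -0.0874  0.1082] 0.135 0.6
[ 0.5914 -0.0953  0.2106] [ 0.5951 -0.0872  0.1083] 0.135 0.57
[ 0.5911 -0.0953  0.2107] [ 0.595  -0.0872  0.1081] 0.135 0.58
[ 0.5908 -0.0953  0.2107] [ 0.5951 -0.0873  0.1082] 0.135 0.56
[ 0.5912 -0.0953  0.2106] [ 0.5951 -0.0873  0.1083] 0.135 0.56
[ 0.5914 -0.0952  0.2107] [ 0.5951 -0.0873  0.1083] 0.135 0.56
30.75 [ 0.52867736 -0.10312532  0.25861177]
```

At rest, and the gripper is clear. Hand in.

```bash
python3 -c "
from bench import ctrl
print(ctrl.close_job())"
```

```text
the job is handed in; nothing more can be done
None
```

The pail hangs still from the balance hook by its bail, pulling it down about 73 mm (roughly 0.75 kg). The gripper is clear and I never touched the box, jar or tray. I handed the job in at about 31 s, and no verdict came back.

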